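# Load the middle vial of a locked rack into the heating block

### The arm

A 7-joint arm with a two-finger parallel gripper is mounted at the origin on a cart in front of the work surface, level with it; the furniture and walls round the work are solid. World frame = base frame: x ahead of the robot, y to its left, z up, the work surface at z = 0. Lengths are in m, angles in degrees, forces in N, time in s.
With the tool pointing down it reaches from about 0.35 to 0.775 m from the base axis. Payload 3.1 kg.
Tool frame: the origin (TCP) lies on the centre line of the jaws, within the pads' length; the fingertips stand 17 mm ahead of it and the grasp point (between the pads) lies 2 mm behind it (robot.tip_reach is the distance from the TCP to the fingertips, in m); z points along the fingers, y is the line along which they close (so a half turn about z gives the same grasp; the last joint's range is limited). The gripper opens to 85 mm and grips with 20 to 120 N. Pads are 22 mm wide; open, the fingers measure 114 mm over their backs; the gripper's body (76 mm by 85 mm) begins 54 mm behind the grasp point. The pads swing forward as they close: fully open they stand 13 mm farther back than shut.
Start: joints at [62.699, 17.813, 0.802, 86.603, -0.252, 75.585, -1.558], TCP at [0.232, -0.499, 0.248] pointing down, gripper open.
Joint ranges: [-154.91, 154.91], [-16.99, 109.72], [-72.82, 74.43], [7.12, 147.25], [-82.49, 262.49], [11.32, 116.49], [-174.64, 174.64]. Speed limits (degrees/s): [159.86, 159.86, 180, 180, 180, 180, 180].

### API

Orientations are given as [roll, pitch, yaw] about the fixed x, y, z axes, in that order (R = Rz(yaw) Ry(pitch) Rx(roll)).
In Python, from station import robot, fingers, vision, workorder, recognise gives the robot as it stands. Calls block until the motion is done:
- robot.move_to(position, orientation): joint-space move of the TCP to a pose.
- robot.line_to(position, orientation=None, velocity=0.15, f_stop=None): straight line of the TCP; orientation=None keeps the orientation; velocity is the mean speed in m/s. With f_stop (N) it stops when the force on the tool has changed by that much, and returns True; else False.
- robot.move_j(angles): joint-space move.
- fingers.gripper_to(opening, force=None): opening from 0.0 (shut) to 1.0 (fully open); force is the grip in N (None keeps the last); returns when the fingers have stopped.
- robot.pause(seconds).
- robot.inverse_kinematics(position, orientation): joint angles nearest the present ones, or None.
- vision.grab_frame(name): name is "scene" or "top"; returns the picture (420x560x3 uint8, red, green, blue); there is no depth.
- vision.calibration(name): a dict with "mtx" (3x3 intrinsics, pixels), "extrinsics" (4x4, takes a point from world to camera coordinates). Camera axes: x right, y up, looking along -z (the intrinsics and any distortion apply to the point x, -y, -z); pixel columns grow to the right and rows downward; lengths in m; the calibration is good to about 2 mm. A picture is of the moment at which its call begins. calibration takes no time and is no camera call.
A pose or a line that the arm cannot do raises robot.PlanningError and nothing moves.
- workorder.close_job(): hands the job in; it is judged then, once.
Trained networks look in the newest picture that a camera, given by its name, has taken for a name from the list of things; names that differ only in an ending like _2 or _b are one class to them, and where a whole thing is asked for, a point or a joint stands for the part that bears it (a point fixed in the world has none). Each returns a list of dicts, best first, with "p" (0 to 1); they miss things now and then, are a little off and sometimes report something else, mostly with a low value. They report only what shows in the picture. A call takes as long as a camera call. They do not tell look-alikes from the thing itself.
- recognise(label, camera): "rect" ([centre column, centre row, width, height] in pixels, round what is visible of it).
Readings, each from a call of its own:
- robot.current_time_s(): time.
- robot.current_joint_positions(): joint angles.
- robot.current_dq(): joint speeds.
- robot.current_joint_torque(): joint torques, N m.
- robot.current_tool_pos(): TCP position.
- robot.current_eef_rot(): TCP orientation.
- robot.current_contact_force(): force on the tool from outside, world axes, zero at the start.
- robot.current_torque(): the same for the moment, N m.
- robot.current_finger_gap(): opening from 0.0 (shut) to 1.0 (fully open).
- robot.current_gripper_force(): force on a finger pad.
Only numpy, scipy, OpenCV 4.12 (cv2) and the standard library are available. Lean on these libraries where they do the work, as an engineer would, in place of code of your own. Each camera call takes 0.05 s, during which the arm holds its last target. There are 200 camera calls.

### The job

Load the middle vial from the vial rack into the wide well of the aluminium heating block on the hot plate. The three bottles in front of the rack stand in the way of its lock plate: first set all three upright on the steel tray, then pull the lock plate fully out, lift out the middle vial and seat it upright, fully down in the wide well, push the lock plate fully home again, and put each bottle back upright on the very spot where it stood. Leave the other two vials in the rack and let nothing tip over.

Things in the scene. Friction and masses are not known exactly. Their poses are not given: they have to be found in the camera images.
- bottle_white: white plastic reagent bottle with a blue cap, 56 mm in diameter, 117 mm tall; cap/neck 28 mm in diameter from 100 mm up to the top, where it is gripped from above. Origin: centre of its underside, z up. One of the three bottles that stand in a row, 62 mm apart, on the rack's spill tray in front of the vials; which has which place is drawn anew each time
- bottle_amber: small amber glass bottle with a white cap, 45 mm in diameter, 93 mm tall; cap/neck 22 mm in diameter from 79 mm up to the top, where it is gripped. Origin: centre of its underside, z up. One of the three bottles in front of the rack; they stand on the spill tray's floor, 3 mm above the bench
- bottle_dropper: slim amber dropper bottle with a black rubber bulb, 33 mm in diameter up to 70 mm, black collar 24 mm in diameter up to 77 mm, then the bulb 13 mm in diameter, 102 mm tall in all; gripped by the body below its shoulder or by the collar. Origin: centre of its underside, z up. One of the three bottles in front of the rack
- vial_mid: the wanted vial: corked glass vial, 21 mm in diameter up to 52 mm, cork 15 mm in diameter up to 60 mm, in the middle hole of the rack's row of three (the holes are 50 mm apart, 25 mm wide and 30 mm deep, so the upper 30 mm of the vial stand above the rack's deck; the rack's end walls are 70 mm high over the bench, 160 mm apart). Origin: centre of its underside, z up
- vial_left: corked vial of the same size in the left hole of the rack, seen from the bottles; stays where it is. Origin: centre of its underside
- vial_right: corked vial of the same size in the right hole of the rack, seen from the bottles; stays where it is. Origin: centre of its underside
- lock_plate (a joint): travel of the rack's comb-shaped steel lock plate in m: 0 = home, its tines round the corks just above the glass so that no vial can be lifted out; 0.05 = fully out towards the bottles, all vials free. It stays where it is left; about 2 N move it
- lock_tab (a point): centre of the top of the upright black tab on the lock plate, by which it is pulled; x along the slide, from the bottles to the vials (pull towards -x), z up. Tab 10 mm thick along x, 36 mm wide, rising 26 mm above the plate. With the plate home, its front edge is 8 mm in front of this point and the vial row 34 mm behind it, the corks 3 mm above the plate's top face
- side_tray: flat stainless steel tray, 220 x 110 mm, walls 3 mm thick and 12 mm high, floor 3 mm thick (bottles stand on its upper face). Origin: centre of its underside; x along its 220 mm side. Empty at the start and fixed
- wide_well (a point): centre of the mouth (at the block's upper face) of the widest well of the heating block: 29 mm in diameter, with a chamfer 3 mm wide round its mouth, 30 mm deep with a flat bottom; z up. The block is aluminium, 78 x 78 x 38 mm, fixed on the hot plate, turned any way; its three narrower wells do not take the vial
Mind the look-alikes: they are no part of the job. Leave any turquoise or yellow look-alike of the bottle_dropper alone.

How it is judged (in metres and radians):
On the way, in this order (a step that is already met when the one before it is completed fails the run):
1. all three bottles stand released and upright on the steel tray (x of bottle_white in the frame of side_tray between -0.107 and 0.107 m and y of bottle_white in the frame of side_tray between -0.052 and 0.052 m and z of each of bottle_white, bottle_amber, bottle_dropper in the frame of side_tray below 0.008 m and angle between each of bottle_white, bottle_amber, bottle_dropper's own z axis and vertical below 0.12 rad and contact force between each of bottle_white, bottle_amber, bottle_dropper and the fingers below 0.05 N and x of bottle_amber in the frame of side_tray between -0.107 and 0.107 m and y of bottle_amber in the frame of side_tray between -0.052 and 0.052 m and x of bottle_dropper in the frame of side_tray between -0.107 and 0.107 m and y of bottle_dropper in the frame of side_tray between -0.052 and 0.052 m), for 0.2 s.
2. the lock plate is pulled fully out (value of joint lock_plate above 0.044 m), for 0.1 s.
3. the middle vial is seated in the wide well and released (horizontal distance between vial_mid and wide_well below 0.008 m and z of vial_mid in the frame of wide_well below -0.025 m and angle between vial_mid's own z axis and vertical below 0.15 rad and contact force between vial_mid and the fingers below 0.05 N), for 0.2 s.
4. the lock plate is pushed fully home (value of joint lock_plate below 0.005 m), for 0.1 s.
At the end, for the whole second after the job is handed in: Each bottle stands upright within 15 mm of where it stood at the start; the middle vial is upright in the wide well, down to within 5 mm of its bottom; the lock plate is home within 6 mm; the other two vials are within 12 mm of their starting places; all at rest (distance of each of bottle_white, bottle_amber, bottle_dropper from where it was at the start of the episode below 0.015 m and angle between each of bottle_white, bottle_amber, bottle_dropper's own z axis and vertical below 0.1 rad and linear speed of each of bottle_white, bottle_amber, bottle_dropper, vial_mid below 0.02 m/s and horizontal distance between vial_mid and wide_well below 0.008 m and z of vial_mid in the frame of wide_well below -0.025 m and angle between vial_mid's own z axis and vertical below 0.15 rad and value of joint lock_plate below 0.006 m and distance of each of vial_left, vial_right from where it was at the start of the episode below 0.012 m); the robot touches nothing.
It fails at once if a bottle or vial tips over (angle between any of bottle_white, bottle_amber, bottle_dropper, vial_mid, vial_left, vial_right's own z axis and vertical above 0.6 rad).
It fails at once if one of the two outer vials is taken out of the rack (distance of any of vial_left, vial_right from where it was at the start of the episode above 0.03 m).
It also fails if it takes over 150 s, if anything falls off the work surface, if the arm or the gripper's body presses on something with over 40 N, if the wrist force passes 120 N, or if a joint passes its speed limit or range.

## Working session

There is one attempt and no reset: what is moved stays moved. The work goes in short steps, each a Python script; the robot and the scene stay as the last script left them, time stands still between calls to the robot, and variables do not carry over. Pictures are saved under pics/ and viewed, at most 14 in all, crops included, and the job is handed in when it is done.

```bash
mkdir -p pics; ls; cat > h.py <<'E'
import numpy as np, cv2
from station import robot, fingers, vision, workorder, recognise
def snap(cam,name):
    im=vision.grab_frame(cam); cv2.imwrite(f'pics/{name}.png',im[:,:,::-1]); return im
def proj(P,cam):
    c=vision.calibration(cam); E=np.array(c['extrinsics']); K=np.array(c['mtx'])
    p=np.atleast_2d(P)@E[:3,:3].T+E[:3,3]; p=p*[1,-1,-1]; q=p@K.T
    return q[:,:2]/q[:,2:]
def ray(uv,cam,z):
    c=vision.calibration(cam); E=np.array(c['extrinsics']); K=np.array(c['mtx'])
    d=np.linalg.inv(K)@np.array([uv[0],uv[1],1.]); d=d*[1,-1,-1]
    R=E[:3,:3]; o=-R.T@E[:3,3]; w=R.T@d
    return o+w*(z-o[2])/w[2]
E
python3 - <<'E'
from h import *
for c in ('scene','top'):
    snap(c,c+'0'); k=vision.calibration(c); print({a:(np.round(b,3).tolist() if a in('mtx','extrinsics') else b) for a,b in k.items()})
    E=np.array(k['extrinsics']); print('cam pos',-E[:3,:3].T@E[:3,3])
    for l in ['bottle_white','bottle_amber','bottle_dropper','vial_mid','lock_tab','side_tray','wide_well','lock_plate']:
        try: print(c,l,[(np.round(r['rect']).tolist(),round(r['p'],2)) for r in recognise(l,c)])
        except Exception as e: print(l,e)
E
```

```text
pics
{'mtx': [[463.059, 0.0, 277.398], [0.0, 463.059, 200.152], [0.0, 0.0, 1.0]], 'extrinsics': [[-0.868, -0.497, 0.008, 0.45], [0.341, -0.583, 0.738, -0.216], [-0.361, 0.643, 0.675, -0.845], [0.0, 0.0, 0.0, 1.0]]}
cam pos [0.1585562  0.64079974 0.72629175]
scene bottle_white [([264.0, 287.0, 33.0, 59.0], 0.84)]
scene bottle_amber [([252.0, 319.0, 28.0, 46.0], 0.55), ([208.0, 300.0, 67.0, 71.0], 0.26)]
scene bottle_dropper [([293.0, 254.0, 19.0, 42.0], 0.88), ([263.0, 241.0, 14.0, 36.0], 0.87), ([237.0, 350.0, 24.0, 41.0], 0.71)]
scene vial_mid [([202.0, 298.0, 12.0, 8.0], 0.62)]
scene lock_tab [([208.0, 300.0, 59.0, 76.0], 0.58)]
scene side_tray [([335.0, 176.0, 99.0, 44.0], 0.7)]
scene wide_well [([311.0, 188.0, 61.0, 49.0], 0.98)]
scene lock_plate [([209.0, 300.0, 67.0, 70.0], 0.97), ([310.0, 189.0, 55.0, 47.0], 0.44)]
{'mtx': [[474.563, 0.0, 275.981], [0.0, 474.563, 202.255], [0.0, 0.0, 1.0]], 'extrinsics': [[0.06, -0.998, 0.002, 0.038], [0.978, 0.059, 0.202, -0.503], [-0.201, -0.01, 0.979, -0.99], [0.0, 0.0, 0.0, 1.0]]}
cam pos [0.29005334 0.05839377 1.07148737]
top bottle_white [([206.0, 234.0, 31.0, 28.0], 0.79)]
top bottle_amber [([181.0, 239.0, 26.0, 20.0], 0.97)]
top bottle_dropper [([253.0, 241.0, 12.0, 15.0], 0.72), ([201.0, 191.0, 10.0, 8.0], 0.69), ([260.0, 211.0, 15.0, 15.0], 0.59), ([175.0, 196.0, 5.0, 10.0], 0.58), ([152.0, 240.0, 21.0, 16.0], 0.57)]
top vial_mid [([181.0, 239.0, 23.0, 21.0], 0.68)]
top lock_tab [([177.0, 201.0, 64.0, 30.0], 0.87)]
top side_tray [([395.0, 227.0, 65.0, 102.0], 0.83)]
top wide_well [([316.0, 223.0, 50.0, 54.0], 0.6)]
top lock_plate [([176.0, 200.0, 65.0, 28.0], 0.66), ([152.0, 196.0, 9.0, 9.0], 0.57)]
```

```bash
python3 - <<'E'
import cv2
t=cv2.imread('pics/top0.png'); s=cv2.imread('pics/scene0.png')
cv2.imwrite('pics/t1.png',cv2.resize(t[150:300,120:320],None,fx=4,fy=4,interpolation=cv2.INTER_CUBIC))
cv2.imwrite('pics/s1.png',cv2.resize(s[220:390,160:340],None,fx=3.5,fy=3.5,interpolation=cv2.INTER_CUBIC)[:600])
cv2.imwrite('pics/t2.png',cv2.resize(t[160:300,270:450],None,fx=4,fy=4,interpolation=cv2.INTER_CUBIC))
E
```

```text
(no output)
```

View pics/top0.png

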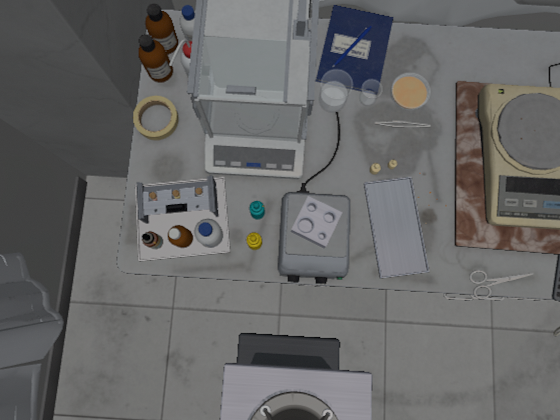

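View pics/scene0.png

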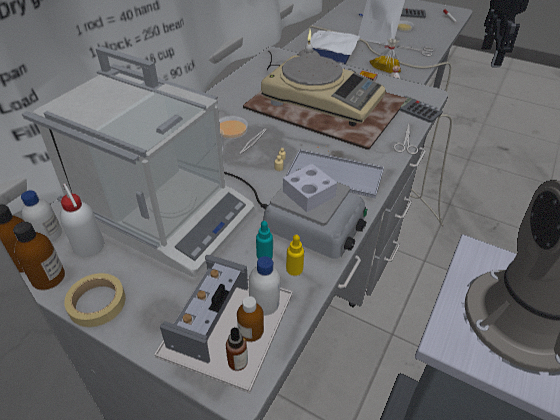

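View pics/t1.png

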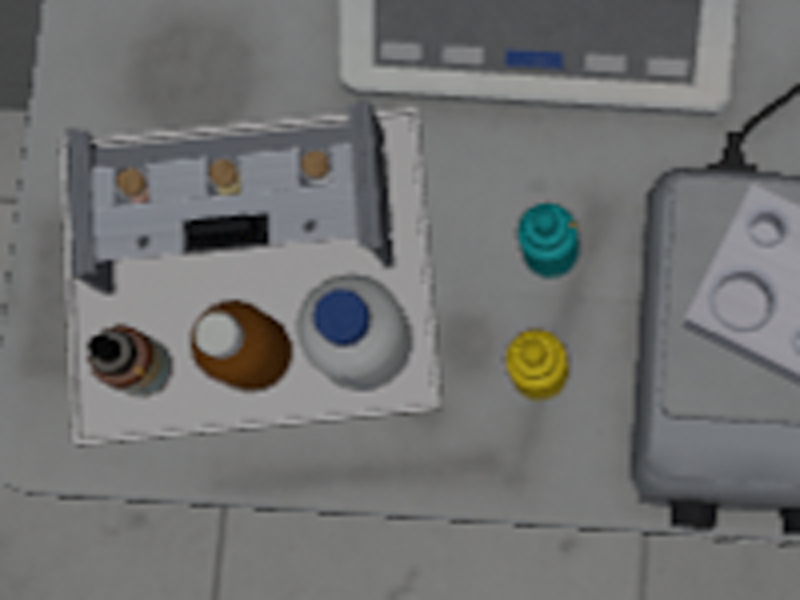

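View pics/s1.png

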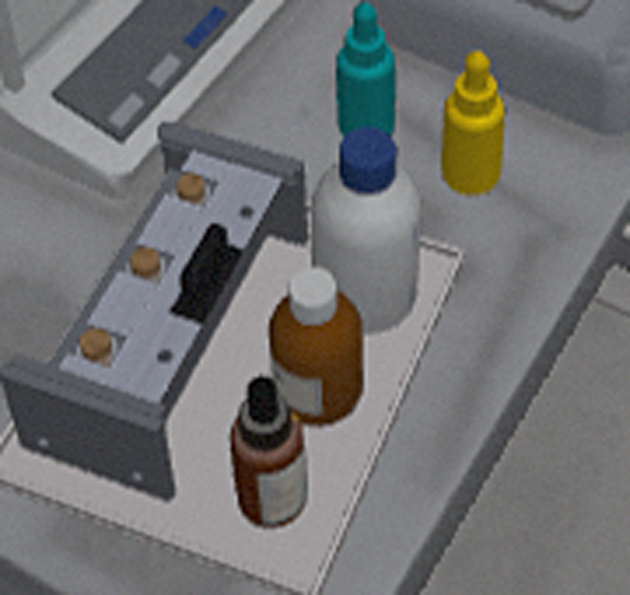

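View pics/t2.png

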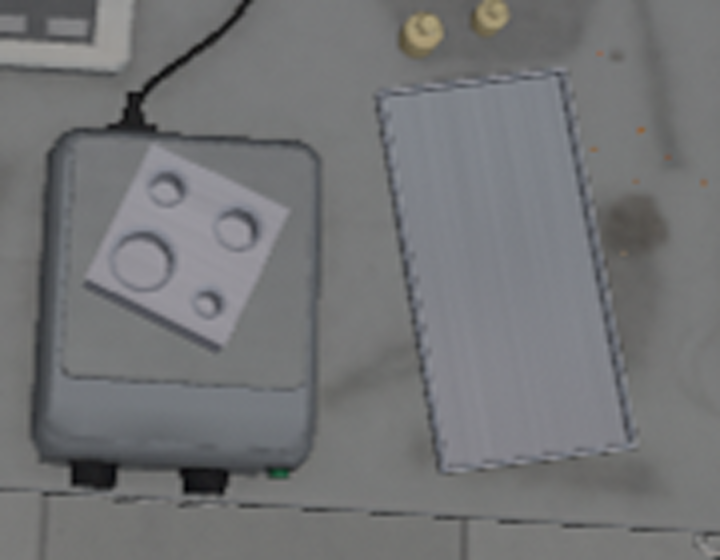

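The top view shows the row of dropper, amber and white bottles (crop px 103,350 / 216,332 / 343,317). Behind it are three corks and the black tab at (227,232). The wide well is at t2 (142,260) and the tray corners are visible. Next I'll crop the block from the scene camera and triangulate.

```bash
python3 - <<'E'
from h import *
s=cv2.imread('pics/scene0.png')
cv2.imwrite('pics/s2.png',cv2.resize(s[140:260,260:400],None,fx=5,fy=5,interpolation=cv2.INTER_CUBIC))
T=lambda x,y:(120+x/4-.375,150+y/4-.375); S=lambda x,y:(160+x/3.5-.36,220+y/3.5-.36)
def tri(a,b):
    A=[];B=[]
    for uv,c in ((a,'top'),(b,'scene')):
        p0=ray(uv,c,0.);p1=ray(uv,c,.3);d=(p1-p0)/np.linalg.norm(p1-p0);M=np.eye(3)-np.outer(d,d);A.append(M);B.append(M@p0)
    return np.linalg.lstsq(np.vstack(A),np.hstack(B),rcond=None)[0]
for n,a,b,z in [('white',(343,317),(368,148),.120),('amber',(216,332),(314,283),.096),('drop',(103,348),(263,383),.105),
  ('vl',(131,178),(95,338),None),('vm',(223,170),(146,256),None),('vr',(316,160),(191,182),None)]:
    p=tri(T(*a),S(*b)); z=z or p[2]
    print(n,p.round(4),ray(T(*a),'top',z).round(4),ray(S(*b),'scene',z).round(4))
U=lambda x,y:(270+x/4-.375,160+y/4-.375)
C=np.array([ray(U(*q),'top',.012) for q in [(380,93),(567,72),(635,447),(443,470)]]); print(C.round(4),C.mean(0).round(4))
E
```

```text
white [0.4235 0.2078 0.1195] [0.4221 0.2073 0.12  ] [0.4246 0.2085 0.12  ]
amber [0.4136 0.2753 0.099 ] [0.4137 0.2759 0.096 ] [0.4151 0.2737 0.096 ]
drop [0.4025 0.3322 0.1019] [0.4008 0.3307 0.105 ] [0.4027 0.3341 0.105 ]
vl [0.4978 0.3363 0.0701] [0.4976 0.3362 0.0701] [0.498  0.3363 0.0701]
vm [0.505  0.2869 0.0709] [0.5049 0.2869 0.0709] [0.5051 0.2869 0.0709]
vr [0.5137 0.2374 0.0696] [0.5138 0.2375 0.0696] [0.5136 0.2374 0.0696]
[[ 0.5657 -0.1316  0.012 ]
 [ 0.5847 -0.239   0.012 ]
 [ 0.3724 -0.2772  0.012 ]
 [ 0.3533 -0.1712  0.012 ]] [ 0.469  -0.2048  0.012 ]
```

View pics/s2.png

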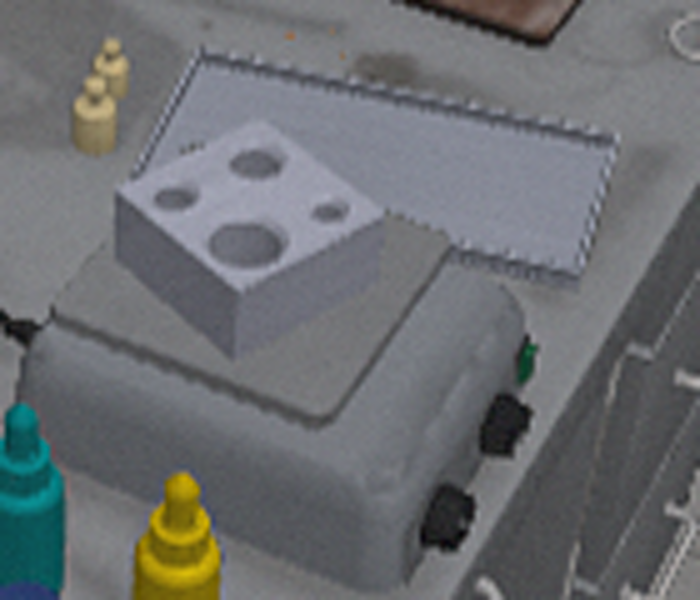

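```bash
cat >> h.py <<'E'
def tri(a,b):
    A=[];B=[]
    for uv,c in ((a,'top'),(b,'scene')):
        p0=ray(uv,c,0.);p1=ray(uv,c,.3);d=(p1-p0)/np.linalg.norm(p1-p0);M=np.eye(3)-np.outer(d,d);A.append(M);B.append(M@p0)
    return np.linalg.lstsq(np.vstack(A),np.hstack(B),rcond=None)[0]
ths=np.radians(9.2); sx=np.array([np.cos(ths),np.sin(ths)]); sy=np.array([-sx[1],sx[0]])
VM=np.array([.5055,.2869]); tht=np.radians(10.4); tx=np.array([np.cos(tht),np.sin(tht)]); TR=np.array([.469,-.2048])
BC=np.array([.4132,.2717])
B={'white':BC-.062*sy,'amber':BC,'drop':BC+.062*sy}
TAB=VM-.034*sx
E
python3 - <<'E'
from h import *
U=lambda x,y:(270+x/4-.375,160+y/4-.375); W=lambda x,y:(260+x/5-.4,140+y/5-.4)
w=tri(U(142,261),W(249,245)); print('well',w)
P=[]
for a,b in [((155,147),(260,122)),((290,210),(383,214)),((222,342),(237,290)),((86,278),(117,190))]:
    p=tri(U(*a),W(*b));P.append(p);print(p.round(4))
P=np.array(P);print(P.mean(0),[np.linalg.norm(P[i]-P[i-1]) for i in range(4)])
print({k:v.round(4) for k,v in B.items()},TAB, robot.tip_reach)
ims={c:cv2.imread(f'pics/{c}0.png') for c in('top','scene')}
pts=[(B['white'],.03 and .12),(B['amber'],.096),(B['drop'],.105)]+[(VM+k*.05*sy,.070) for k in(-1,0,1)]
pts+=[(TAB+i*.005*sx+j*.018*sy,.093) for i in(-1,1) for j in(-1,1)]
ty=np.array([-tx[1],tx[0]])
pts+=[(TR+i*.11*tx+j*.055*ty,.012) for i in(-1,1) for j in(-1,1)]
def ring(c,r,z): return [(np.array(c)+r*np.array([np.cos(t),np.sin(t)]),z) for t in np.linspace(0,6.28,24)]
pts+=ring(B['white'],.028,.003)+ring(B['amber'],.0225,.003)+ring(B['drop'],.0165,.003)+ring(w[:2],.0145,w[2])
out=[]
for c,(x0,y0,x1,y1) in (('top',(130,160,330,290)),('scene',(160,220,360,390))):
    f=4 if c=='top' else 3.5
    im=cv2.resize(ims[c],None,fx=f,fy=f,interpolation=cv2.INTER_CUBIC)
    for q in proj([[*p,z] for p,z in pts],c): cv2.circle(im,tuple(int(v) for v in (q+.5)*f),2,(0,255,0),-1)
    cv2.imwrite(f'pics/o_{c}.png',im[int(y0*f):int(y1*f),int(x0*f):int(x1*f)][:600,:800])
for n,p,yaw in [('w',[*B['white'],.121],99.2),('d',[*B['drop'],.065],99.2),('dup',[*B['drop'],.3],99.2),('tab',[*TAB,.093],9.2),('vm',[*VM,.06],9.2),('t+',[*(TR+.065*tx),.3],10.4),('t-',[*(TR-.065*tx),.07],10.4)]:
    for y in (yaw,yaw-180,yaw-90):
        q=robot.inverse_kinematics(p,[180,0,y]); print(n,y,None if q is None else np.round(q).tolist())
E
```

```text
well [0.44211063 0.00658597 0.12491238]
[0.4671 0.0007 0.1813]
[ 0.4499 -0.0776  0.0886]
[ 0.435  -0.0321  0.0679]
[0.4503 0.0457 0.1712]
[ 0.45058427 -0.0158124   0.1272479 ] [np.float64(0.049051604339733546), np.float64(0.1226425448663018), np.float64(0.05218252505487672), np.float64(0.13021059496277942)]
{'white': array([0.4231, 0.2105]), 'amber': array([0.4132, 0.2717]), 'drop': array([0.4033, 0.3329])} [0.47193737 0.28146404] 0.017
w 99.2 [18.0, 27.0, -61.0, 107.0, 27.0, 61.0, -44.0]
w -80.8 [19.0, 28.0, -61.0, 107.0, 28.0, 62.0, 135.0]
w 9.200000000000003 [12.0, 24.0, -51.0, 107.0, 21.0, 59.0, -129.0]
d 99.2 [-8.0, 33.0, -45.0, 103.0, 27.0, 56.0, -56.0]
d -80.8 [1.0, 40.0, -62.0, 103.0, 40.0, 62.0, 114.0]
d 9.200000000000003 [-1.0, 38.0, -57.0, 103.0, 36.0, 60.0, -153.0]
dup 99.2 [-20.0, 15.0, -27.0, 84.0, 7.0, 82.0, -38.0]
dup -80.8 [2.0, 23.0, -62.0, 84.0, 21.0, 85.0, 130.0]
dup 9.200000000000003 [-50.0, 13.0, 11.0, 86.0, -3.0, 81.0, -120.0]
tab 9.2 [-2.0, 32.0, -43.0, 98.0, 25.0, 60.0, -134.0]
tab -170.8 [5.0, 37.0, -55.0, 97.0, 34.0, 64.0, 39.0]
tab -80.8 [9.0, 41.0, -62.0, 97.0, 39.0, 66.0, 125.0]
vm 9.2 [-4.0, 37.0, -40.0, 94.0, 27.0, 59.0, -133.0]
vm -170.8 [7.0, 47.0, -61.0, 94.0, 44.0, 67.0, 35.0]
vm -80.8 [8.0, 47.0, -62.0, 94.0, 45.0, 67.0, 124.0]
t+ 10.4 [27.0, 19.0, -13.0, 78.0, 4.0, 83.0, -65.0]
t+ -169.6 [42.0, 22.0, -35.0, 77.0, 13.0, 85.0, 109.0]
t+ -79.6 [19.0, 19.0, -2.0, 78.0, 0.0, 83.0, -152.0]
t- 10.4 [34.0, 19.0, -10.0, 114.0, 4.0, 48.0, -58.0]
t- -169.6 [52.0, 22.0, -32.0, 113.0, 15.0, 50.0, 113.0]
t- -79.6 [24.0, 18.0, 2.0, 114.0, -1.0, 48.0, -143.0]
```

View pics/o_top.png

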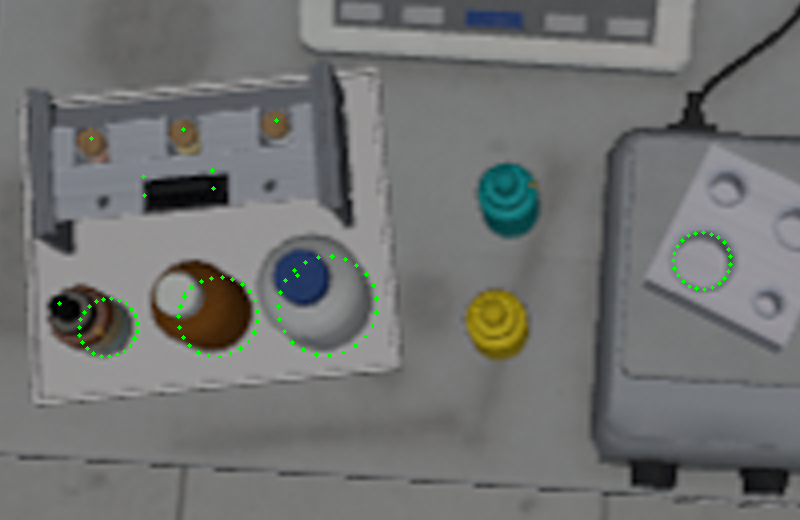

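View pics/o_scene.png

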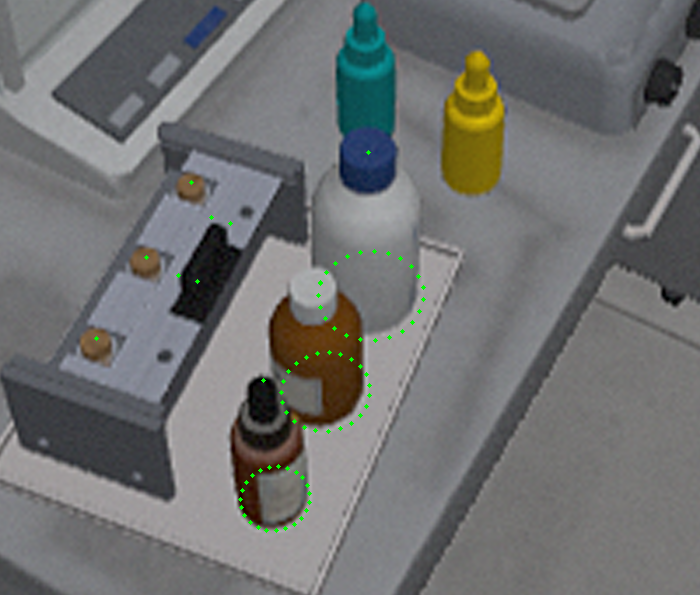

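Overlays agree to within 2–3 mm: cap, cork and well marks lie on their features, and the tab sits about 2 mm nearer the bottles. I'll fix the block corner pairing, nudge the estimates, and move the first bottle.

```bash
cat >> h.py <<'E'
BC=np.array([.4147,.2722])
B={'white':BC-.063*sy,'amber':BC+.001*sy,'drop':BC+.062*sy}
TAB=VM-.036*sx
D=[180,0,0]
H={'white':.122,'amber':.102,'drop':.064}      # TCP height when gripping
OP={'white':.58,'amber':.5,'drop':.66}
TP={'white':TR+.065*tx,'amber':TR,'drop':TR-.065*tx}
PY,TY=99.2,10.4
ZS=.29
def R(y): return [180,0,y]
def go(xy,z,yaw): robot.move_to([*xy,z],R(yaw))
def lin(xy,z,v=.25,f=None): return robot.line_to([*xy,z],velocity=v,f_stop=f)
def st(*a): print(*a,'t',round(robot.current_time_s(),1),'gap',round(robot.current_finger_gap(),3),'z',round(robot.current_tool_pos()[2],4),'F',np.round(robot.current_contact_force(),1))
def pick(n,xy,yaw,yawgo=True,f=40):
    go(xy,ZS,yaw); fingers.gripper_to(OP[n]); lin(xy,H[n]+.04)
    hit=lin(xy,H[n],.1,8); st('down',n,hit)
    fingers.gripper_to(0.0,f); st('grip'); lin(xy,H[n]+.02,.1); lin(xy,ZS); st('up')
def place(n,xy,yaw):
    go(xy,ZS,yaw); st('over'); lin(xy,H[n]+.03); hit=lin(xy,H[n]-.002,.04,3); st('placed',hit)
    fingers.gripper_to(OP[n]); lin(xy,H[n]+.05,.15); lin(xy,ZS,.4); st('done')
E
python3 - <<'E'
from h import *
U=lambda x,y:(270+x/4-.375,160+y/4-.375); W=lambda x,y:(260+x/5-.4,140+y/5-.4)
P=np.array([tri(U(*a),W(*b)) for a,b in [((155,147),(117,190)),((290,210),(260,122)),((222,342),(383,214)),((86,278),(237,290))]])
print(P.round(4),P.mean(0),[np.linalg.norm(P[i]-P[i-1]).round(4) for i in range(4)])
robot.move_to([.40,-.30,.30],R(TY)); print(robot.current_joint_positions()); st()
pick('white',B['white'],PY); snap('scene','a1')
E
```

```text
[[ 0.5025  0.0032  0.125 ]
 [ 0.4735 -0.067   0.1243]
 [ 0.4033 -0.0351  0.1271]
 [ 0.4323  0.0346  0.127 ]] [ 0.45289439 -0.01607498  0.12585252] [np.float64(0.077), np.float64(0.076), np.float64(0.0771), np.float64(0.0755)]
[ 39.49506181  10.80807661  -5.30333588  88.4437259    1.08877005
  80.81456417 -45.61063796]
t 1.9 gap 1.0 z 0.2997 F [-0.6 -1.   0.2]
down white False t 5.4 gap 0.58 z 0.1228 F [ 1.7  0.4 -0.7]
grip t 5.8 gap 0.299 z 0.1231 F [-2.1 -0.6  6.3]
up t 6.9 gap 0.297 z 0.2883 F [-0.6 -0.6 -3.2]
```

```bash
python3 - <<'E'
from h import *
place('white',TP['white'],TY)
pick('amber',B['amber'],PY); snap('top','a2'); snap('scene','a3')
E
python3 - <<'E'
import cv2,numpy as np
a=cv2.imread('pics/a2.png')[120:300,120:450];b=cv2.imread('pics/a3.png')[100:390,160:460]
cv2.imwrite('pics/c1.png',cv2.resize(np.hstack([cv2.resize(a,(400,300)),cv2.resize(b,(400,300))]),(800,300)))
E
```

```text
over t 8.5 gap 0.297 z 0.2902 F [ 0.   0.1 -1.7]
placed True t 9.8 gap 0.3 z 0.1232 F [-1.2  0.3  4.9]
done t 11.1 gap 0.578 z 0.2905 F [-0.6  0.7  0. ]
down amber False t 14.4 gap 0.495 z 0.1025 F [ 0.8 -0.4 -0. ]
grip t 14.8 gap 0.232 z 0.1031 F [-0.4 -0.2  5. ]
up t 15.9 gap 0.23 z 0.2883 F [ 0.9 -0.2 -0.7]
```

View pics/c1.png

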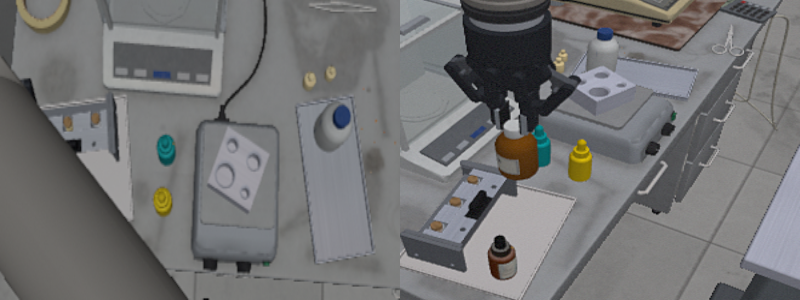

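The white bottle stands on the tray and the amber one is held upright. I'll carry on with the dropper.

```bash
python3 - <<'E'
from h import *
place('amber',TP['amber'],TY)
pick('drop',B['drop'],PY,f=40)
place('drop',TP['drop'],TY)
a=snap('top','b1'); b=snap('scene','b2')
cv2.imwrite('pics/c2.png',np.hstack([cv2.resize(a[120:300,120:450],(400,300)),cv2.resize(b[100:390,160:460],(400,300))])[:,:,::-1])
E
```

```text
over t 17.8 gap 0.233 z 0.2902 F [-0.5  0.5 -2.3]
placed True t 19.2 gap 0.231 z 0.1031 F [-0.1  0.7  4.1]
done t 20.6 gap 0.498 z 0.2902 F [ 0.1  0.2 -0.7]
down drop False t 24.3 gap 0.657 z 0.0644 F [0.6 0.5 0.3]
grip t 24.6 gap 0.359 z 0.065 F [-0.6 -0.6  4.9]
up t 25.9 gap 0.355 z 0.2884 F [-0.5  0.2 -1.9]
over t 27.9 gap 0.358 z 0.29 F [ 0.3  0.1 -1.2]
placed True t 29.5 gap 0.352 z 0.065 F [-0.  -0.5  5. ]
done t 31.0 gap 0.661 z 0.2895 F [ 0.2 -0.1 -1. ]
```

View pics/c2.png

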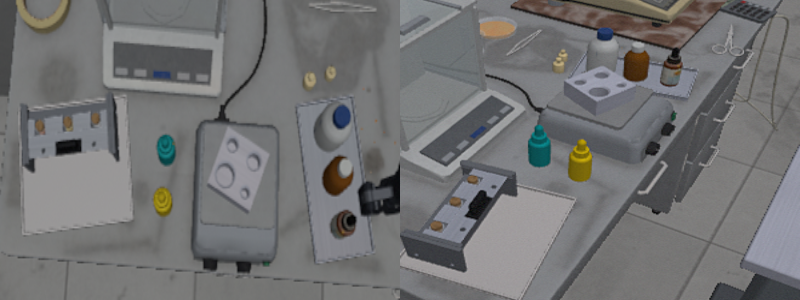

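All three bottles are upright on the tray. Next, the lock plate.

```bash
python3 - <<'E'
from h import *
Y=9.2
go(TAB,.2,Y); fingers.gripper_to(.75); lin(TAB,.12); print(lin(TAB,.093,.05,5)); st()
fingers.gripper_to(0,40); st('grip')
print(robot.line_to([*(TAB-.056*sx),.093],velocity=.05,f_stop=25)); st('pulled'); print(robot.current_tool_pos())
fingers.gripper_to(.75); lin(TAB-.053*sx,.2); go(TAB-.2*sx-.25*sy,.3,Y)
b=snap('scene','d1'); a=snap('top','d2')
A=cv2.resize(a[160:280,130:250],(400,400),interpolation=cv2.INTER_CUBIC);Bb=cv2.resize(b[245:365,150:270],(400,400),interpolation=cv2.INTER_CUBIC)
cv2.imwrite('pics/c3.png',np.hstack([A,Bb])[:,:,::-1])
E
```

```text
False
t 34.3 gap 0.748 z 0.093 F [-0.3 -0.3 -0.5]
grip t 34.7 gap 0.403 z 0.0937 F [-0.6  0.7  2.5]
False
pulled t 36.0 gap 0.408 z 0.0937 F [12.7  7.4 -4.4]
[0.42026973 0.27388145 0.09370494]
```

View pics/c3.png

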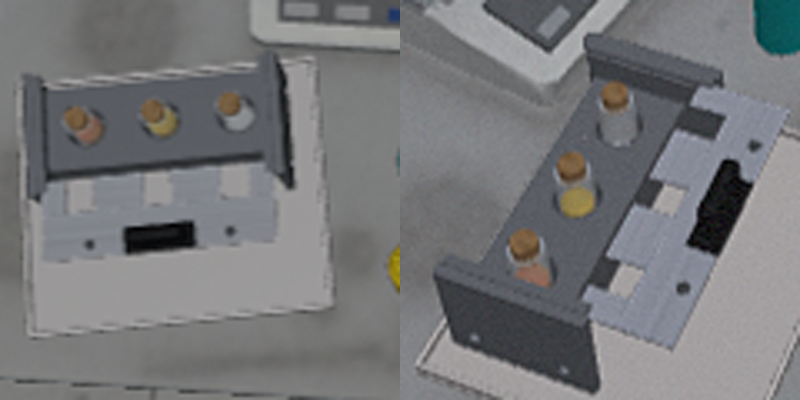

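The plate is fully out and all the corks are free. Picking the middle vial.

```bash
python3 - <<'E'
from h import *
Y=9.2; WELL=np.array([.4421,.0066])
go(VM,.2,Y); fingers.gripper_to(.42); lin(VM,.1); print(lin(VM,.062,.05,4)); st()
fingers.gripper_to(0,30); st('grip'); lin(VM,.11,.08); lin(VM,.26); st('up')
go(WELL,.26,Y); lin(WELL,.19); 
b=snap('scene','e1'); a=snap('top','e2')
cv2.imwrite('pics/c4.png',np.hstack([cv2.resize(a[160:280,260:380],(400,400),interpolation=cv2.INTER_CUBIC),cv2.resize(b[110:250,240:380],(400,400),interpolation=cv2.INTER_CUBIC)])[:,:,::-1])
E
```

```text
False
t 41.4 gap 0.423 z 0.0622 F [ 0.1 -0.2  0.3]
grip t 41.7 gap 0.228 z 0.0625 F [0.1 0.4 1.3]
up t 43.2 gap 0.227 z 0.2583 F [ 0.1 -0.5 -1.3]
```

View pics/c4.png

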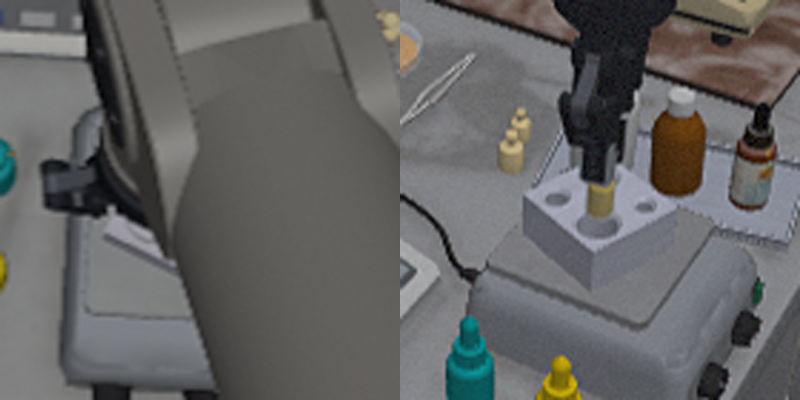

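The vial hangs upright just above the wide well (crop px 600,210). Lowering it.

```bash
python3 - <<'E'
from h import *
WELL=np.array([.4421,.0066])
print(lin(WELL,.143,.03,4)); st('seated'); print(robot.current_tool_pos())
E
```

```text
True
seated t 46.0 gap 0.234 z 0.1489 F [-0.2 -0.2  3.9]
[0.44204235 0.00665776 0.14887463]
```

It stopped at the expected bottom height. Release and push the plate home.

```bash
python3 - <<'E'
from h import *
WELL=np.array([.4421,.0066]); Y=9.2
fingers.gripper_to(.45); robot.pause(.3); lin(WELL,.20,.1); lin(WELL,.27); st()
T=TAB-.0503*sx
go(T,.2,Y); fingers.gripper_to(.75); lin(T,.12); print(lin(T,.093,.05,5)); fingers.gripper_to(0,40); st('grip')
print(robot.line_to([*(TAB+.006*sx),.093],velocity=.05,f_stop=25)); st('pushed'); print(robot.current_tool_pos(),TAB)
fingers.gripper_to(.75); p=robot.current_tool_pos()[:2]; lin(p,.2); go(TAB-.2*sx-.25*sy,.3,Y)
b=snap('scene','f1'); a=snap('top','f2')
cv2.imwrite('pics/c5.png',np.hstack([cv2.resize(a[150:290,130:340],(400,267),interpolation=cv2.INTER_CUBIC),cv2.resize(b[130:370,150:390],(267,267),interpolation=cv2.INTER_AREA)])[:,:,::-1])
E
```

```text
t 47.8 gap 0.452 z 0.27 F [-0.8  0.5 -0.2]
False
grip t 50.7 gap 0.405 z 0.0937 F [-0.1  1.   3.1]
False
pushed t 52.0 gap 0.404 z 0.0935 F [-12.   -3.3  14.5]
[0.47006958 0.28207711 0.09353136] [0.46996309 0.28114428]
```

View pics/c5.png

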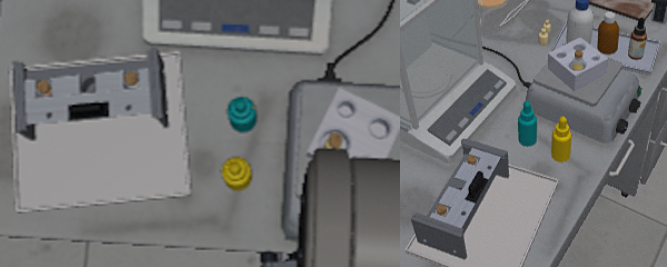

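The plate is home and the vial is seated in the well. Returning the bottles.

```bash
python3 - <<'E'
from h import *
for n in ('drop','amber','white'):
    pick(n,TP[n],TY); place(n,B[n],PY)
robot.move_to([.40,-.30,.30],R(TY)); st()
b=snap('scene','g1'); a=snap('top','g2')
cv2.imwrite('pics/c6.png',np.hstack([cv2.resize(a[150:290,130:340],(480,320),interpolation=cv2.INTER_CUBIC),cv2.resize(b[150:390,150:390],(320,320),interpolation=cv2.INTER_CUBIC)])[:,:,::-1])
a0=cv2.imread('pics/top0.png')[:,:,::-1]; print(cv2.absdiff(a,np.ascontiguousarray(a0))[215:260,135:225].mean())
E
```

```text
down drop False t 57.0 gap 0.658 z 0.0647 F [ 0.9 -0.5 -0.5]
grip t 57.4 gap 0.361 z 0.0651 F [-1.   1.4  5.3]
up t 58.7 gap 0.356 z 0.2882 F [-0.5  0.6 -0.9]
over t 60.7 gap 0.358 z 0.2898 F [-0.7  0.1  0.3]
placed True t 62.3 gap 0.357 z 0.0652 F [-1.4  0.2  4.4]
done t 63.7 gap 0.661 z 0.2897 F [-0.1 -1.  -1.2]
down amber False t 67.3 gap 0.5 z 0.1029 F [-0.2  0.2 -0.4]
grip t 67.6 gap 0.229 z 0.1033 F [0.1 0.3 5.9]
up t 68.8 gap 0.23 z 0.288 F [-1.1  0.8 -1.9]
over t 70.5 gap 0.233 z 0.2897 F [ 0.1 -0.5 -1.6]
placed True t 72.0 gap 0.226 z 0.1033 F [-0.1 -0.7  4.6]
done t 73.3 gap 0.498 z 0.2902 F [-0.9 -0.   0.1]
down white False t 76.5 gap 0.578 z 0.1228 F [ 1.  -0.  -0.1]
grip t 76.8 gap 0.301 z 0.1232 F [-0.5  0.7  4.5]
up t 77.9 gap 0.296 z 0.2881 F [ 0.5 -0.3 -1.9]
over t 79.5 gap 0.294 z 0.2897 F [ 1.  -0.6 -2.1]
placed True t 80.8 gap 0.295 z 0.1233 F [-1.2 -0.8  4.7]
done t 82.1 gap 0.579 z 0.2904 F [ 0.2 -0.8 -1.6]
t 84.0 gap 0.578 z 0.3 F [ 0.7  0.9 -0.5]
7.637448559670782
```

View pics/c6.png

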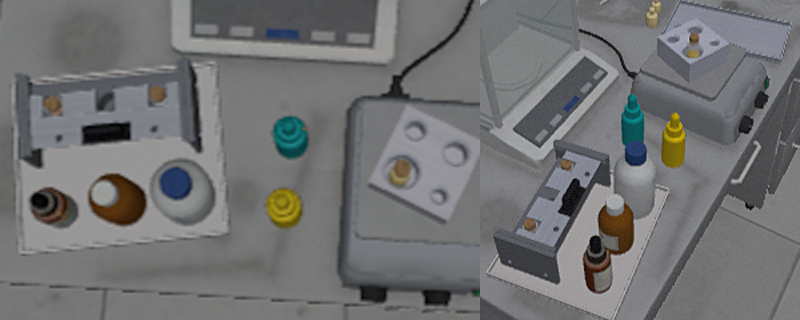

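The bottles are back within a few mm (caps shifted by no more than 2 px), the vial is seated and the plate is home. Handing in.

```bash
python3 -c "
from h import *
print(workorder.close_job())"
```

```text
the job is handed in; nothing more can be done
None
```

I handed the job in at about 84 s with every step carried out: the last pictures show the vial down in the wide well, the lock plate home, and all three bottles upright within about 4 mm of their starting spots; no verdict came back.

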